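# Clear the studio desk into the crate and trays

## Task

Put away what lies loose on the studio desk: stand the two loose pigment jars in the two empty cells of the wooden crate, lay the big tin in the big bay and the small tin in the small bay of the two-bay tray, both lid up, and lay the palette knife flat in the long tray. Keep the jars upright all the time and leave the two jars that are already in the crate in their cells.

Things in the scene. Friction and masses are not known exactly. Their poses are not given: they have to be found in the camera images.
- jar_a: Clear screw-top pigment jar with dull grey-brown pigment inside and a flat black lid: a cylinder 44 mm across and 76 mm tall, about 150 g. Origin at the centre of its underside, z up through the lid. Starts loose and upright on the desk; belongs in an empty crate cell (either one).
- jar_b: Clear screw-top pigment jar with dull grey-brown pigment inside and a flat black lid: a cylinder 44 mm across and 76 mm tall, about 150 g. Origin at the centre of its underside, z up through the lid. Same as jar_a; also starts loose on the desk and belongs in the other empty crate cell.
- jar_c: Clear screw-top pigment jar with dull grey-brown pigment inside and a flat black lid: a cylinder 44 mm across and 76 mm tall, about 150 g. Origin at the centre of its underside, z up through the lid. Same look as jar_a, but already stands in one cell of the crate; it stays there.
- jar_d: Clear screw-top pigment jar with dull grey-brown pigment inside and a flat black lid: a cylinder 44 mm across and 76 mm tall, about 150 g. Origin at the centre of its underside, z up through the lid. Same look as jar_a, but already stands in another cell of the crate; it stays there.
- big_tin: Flat closed steel tin lying lid up on the desk: a cylinder 60 mm across and 32 mm tall, about 220 g. Origin at the centre of its underside, z up through the lid.
- small_tin: Smaller closed steel tin lying lid up on the desk: a cylinder 40 mm across and 32 mm tall, about 100 g. Origin at the centre of its underside, z up through the lid.
- palette_knife: Palette knife lying flat on the desk, 190 mm long, 70 g. Origin under the middle of its length; x runs to the blade tip, z up. Dark wooden handle 20 mm wide, 20 mm tall, from x = -95 to +15 mm (centre of mass near x = -24 mm: grip across there); then a steel blade 18 mm wide, 3 mm thick, to x = +95 mm, 10 mm above the desk.
- jar_crate: Wooden crate, fixed, 146 x 146 mm, 40 mm high; walls, dividers and floor 6 mm thick. Origin at the centre of its underside. 2 x 2 open cells, 64 mm square, centred at x = +-35, y = +-35 mm. Two cells hold jar_c and jar_d; the two empty ones, which vary, show a thin round cork liner.
- tin_tray: Low wooden tray with two unequal bays, fixed, 88 mm (x) x 151 mm (y), 14 mm high; walls 5 mm, floor 4 mm thick. Origin at the centre of its underside. Big bay: 78 x 78 mm inside, centred at y = -31.5 mm. Small bay: 78 mm (x) by 58 mm (y) inside, centred at y = +41.5 mm. Both at x = 0.
- tool_tray: Long low wooden tray with one undivided bay lined with cork, fixed to the desk, 80 mm (x) x 226 mm (y) outside, 12 mm high; walls 5 mm, floor 5 mm thick; 70 x 216 mm inside. Origin at the centre of its underside, long side along y. The knife may point either way along it.

How it is judged:
At the end, for the whole second after the job is handed in: All four jars upright (0.15 rad) on the crate's floor, one to a cell; big tin lid up on the floor of the big bay, small tin of the small bay; the knife flat on the floor of the long tray, inside it, along its length (0.3 rad); all at rest and released (x of jar_a in the frame of jar_crate between -0.058 and 0.058 m and y of jar_a in the frame of jar_crate between -0.058 and 0.058 m and z of each of jar_a, jar_b, jar_c, jar_d in the frame of jar_crate below 0.012 m and angle between each of jar_a, jar_b, jar_c, jar_d, big_tin, small_tin's own z axis and vertical below 0.15 rad and linear speed of each of jar_a, jar_b, jar_c, jar_d, big_tin, small_tin, palette_knife below 0.02 m/s and angular speed of each of jar_a, jar_b, jar_c, jar_d, big_tin, small_tin, palette_knife below 0.2 rad/s and x of jar_b in the frame of jar_crate between -0.058 and 0.058 m and y of jar_b in the frame of jar_crate between -0.058 and 0.058 m and x of jar_c in the frame of jar_crate between -0.058 and 0.058 m and y of jar_c in the frame of jar_crate between -0.058 and 0.058 m and x of jar_d in the frame of jar_crate between -0.058 and 0.058 m and y of jar_d in the frame of jar_crate between -0.058 and 0.058 m and x of big_tin in the frame of tin_tray between -0.015 and 0.015 m and y of big_tin in the frame of tin_tray between -0.0465 and -0.0165 m and z of each of big_tin, small_tin in the frame of tin_tray below 0.01 m and x of small_tin in the frame of tin_tray between -0.024 and 0.024 m and y of small_tin in the frame of tin_tray between 0.0265 and 0.0565 m and x of palette_knife in the frame of tool_tray between -0.035 and 0.035 m and y of palette_knife in the frame of tool_tray between -0.022 and 0.022 m and z of palette_knife in the frame of tool_tray below 0.01 m and angle between palette_knife's own z axis and vertical below 0.12 rad and angle between the x axis of palette_knife and the y axis of tool_tray, either way round below 0.3 rad); the robot touches nothing.
It fails at once if a pigment jar is tipped (more than 0.7 rad) (angle between any of jar_a, jar_b, jar_c, jar_d's own z axis and vertical above 0.7 rad).
It fails at once if a jar that was already in the crate is taken out of its cell (z of any of jar_c, jar_d in the frame of jar_crate above 0.04 m).
It also fails if it takes over 115 s, if anything falls off the work surface, if the arm or the gripper's body presses on something with over 40 N, if the wrist force passes 120 N, or if a joint passes its speed limit or range.

## Robot

A 6-joint arm with a two-finger parallel gripper is mounted at the origin on the work surface. World frame = base frame: x ahead of the robot, y to its left, z up, the work surface at z = 0. Lengths are in m, angles in rad, forces in N, time in s.
With the tool pointing down it reaches from about 0.275 to 0.975 m from the base axis. Payload 8.4 kg.
Tool frame: the origin (TCP) lies at the very end of the fingers, on their centre line; the grasp point (between the pads) lies 19 mm behind it; z points along the fingers, y is the line along which they close (so a half turn about z gives the same grasp; the last joint's range is limited). The gripper opens to 92 mm and grips with 3 to 60 N. Pads are 20 mm wide; open, the fingers measure 128 mm over their backs; the gripper's body (75 mm by 189 mm) begins 69 mm behind the grasp point.
Start: joints at [1.33, 0.353, 1.633, -0, 1.155, -0.002], TCP at [0.148, 0.607, 0.189] pointing down, gripper open.
Joint ranges: [-2.63, 2.63], [-0.92, 2.1], [0.06, 2.66], [-1.3, 4.44], [0, 2.69], [-3.02, 3.02]. Speed limits (rad/s): [2.22, 2.22, 2.79, 3.14, 3.14, 3.14].

## Interface

Orientations are given as a 3x3 rotation matrix whose columns are the frame's x, y, z axes.
In Python, from station import * gives the robot as it stands.
- The arm moves only by the tool step_arm, never from a script. Its argument "moves" is a list of rows, each a list of 5 numbers: the closure, from 0 (fully open) to 1 (shut), then the shift along the tool's x, y, z in normalised numbers (1 is 1000 mm), then the turn about the tool's z in normalised numbers (1 is 180 degrees). A call has 1 to 8 rows; each row is the pose to reach, as a shift and turn from the pose commanded when the call began, along the tool's axes at that moment; what a row does not reach only later rows make up. A row lasts 1/10 s, in which the tool goes at most 50 mm and 8.59 degrees, less where a joint would pass 70% of its speed; a pose out of reach is approached as far as the arm can. A call with a gripper value outside its range is refused whole. The fingers move at their own pace and stop on an object; "newtons" is the grip in N (left out, the last holds). Time passes only in rows, so rows that repeat a pose let the fingers close. It gives the time, the measured TCP pose, the force, the opening and the grip force at its end, in the units of the state.
- get_state(): the state, without advancing time (a new reading comes with each control period).
- grab_frame(name): name is "scene" or "top" or "wrist"; returns a dict with "pixels" (384x512x3 uint8, red, green, blue), "mtx" (3x3 intrinsics, pixels), "eye" and "rotation" of the camera in the world. Camera axes: x right, y down, z forward; pixel columns grow to the right and rows downward; lengths in m; the calibration is good to about 2 mm. A picture is of the moment at which its call begins. There is no depth.
- close_job(): hands the job in; it is judged then, once.
The state is a dict: "time": time; "joints": joint angles; "qvel": joint speeds; "effort": joint torques, N m; "eef_pos": TCP position; "tcp_rot": TCP orientation; "wrist_force": force on the tool from outside, world axes, zero at the start; "ft_torque": the same for the moment, N m; "finger_gap": opening from 0.0 (shut) to 1.0 (fully open); "gripper_force": force on a finger pad.
Only numpy, scipy, OpenCV 4.12 (cv2) and the standard library are available. Lean on these libraries where they do the work, as an engineer would, in place of code of your own. Each camera call takes 0.05 s, during which the arm holds its last target. There are 200 camera calls.

## Working session

There is one attempt and no reset: what is moved stays moved. The work goes in short steps, Python scripts to look and compute and a tool call to move; the robot and the scene stay as the last step left them, time stands still between calls to the robot, and variables do not carry over. Pictures are saved under pics/ and viewed, at most 14 in all, crops included, and the job is handed in when it is done.

Besides the shell and the picture viewer there is one more tool, called after "Emit:" as a command line: name --pt "numbers of a row" for each row, then --argument value for the rest. step_arm: Moves the arm, as the interface text tells. Its arguments: {"type":"object","properties":{"moves":{"type":"array"},"newtons":{"type":"number"}},"required":["moves"]}

```bash
mkdir -p pics; ls
python3 - <<'E'
from station import *
import cv2,pickle
for n in("top","scene"):
    f=grab_frame(n);pickle.dump(f,open(f"{n}.pkl","wb"))
    cv2.imwrite(f"pics/{n}0.png",cv2.resize(f["pixels"][:,:,::-1],(800,600),interpolation=cv2.INTER_CUBIC))
    print(n,f["mtx"],f["eye"],f["rotation"])
s=get_state();print(s["time"],s["eef_pos"],s["tcp_rot"],s["finger_gap"])
E
```

```text
pics
top [[355.18955306   0.         257.00516947]
 [  0.         355.18955306 193.36989597]
 [  0.           0.           1.        ]] [ 0.47627527 -0.01089715  0.91749168] [[ 4.19404787e-04 -9.96067473e-01  8.85969183e-02]
 [-9.99558088e-01 -3.05093076e-03 -2.95689003e-02]
 [ 2.97229229e-02 -8.85453650e-02 -9.95628578e-01]]
scene [[484.33329266   0.         262.97332675]
 [  0.         484.33329266 194.42084851]
 [  0.           0.           1.        ]] [1.19662817 0.80087492 1.17205001] [[-0.77964747  0.4529648  -0.43240342]
 [ 0.62606751  0.57898    -0.52232331]
 [ 0.01375886 -0.67794178 -0.73498683]]
0.1 [0.14771691 0.60680714 0.18876813] [[-9.71612658e-01  2.36577170e-01 -2.92165663e-04]
 [ 2.36577351e-01  9.71611920e-01 -1.19745070e-03]
 [ 5.82143600e-07 -1.23257803e-03 -9.99999240e-01]] 0.9983570025178972
```

View pics/top0.png

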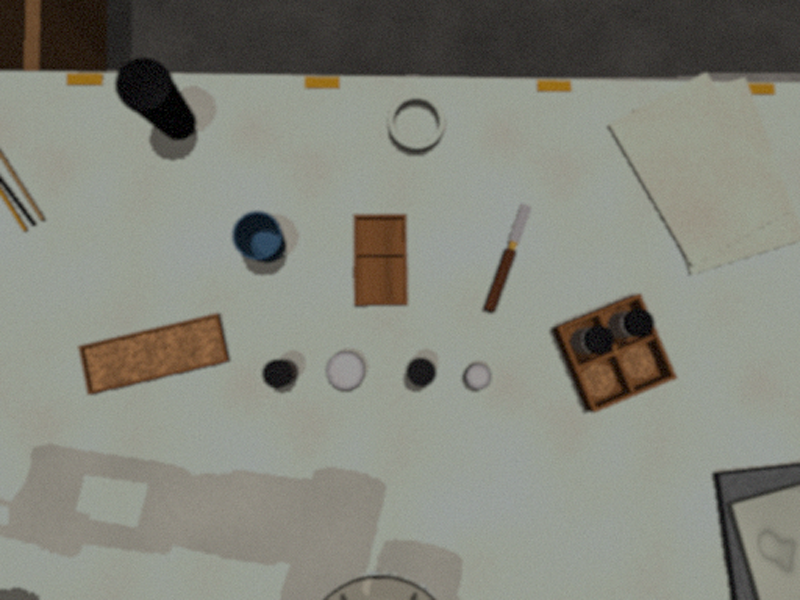

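View pics/scene0.png

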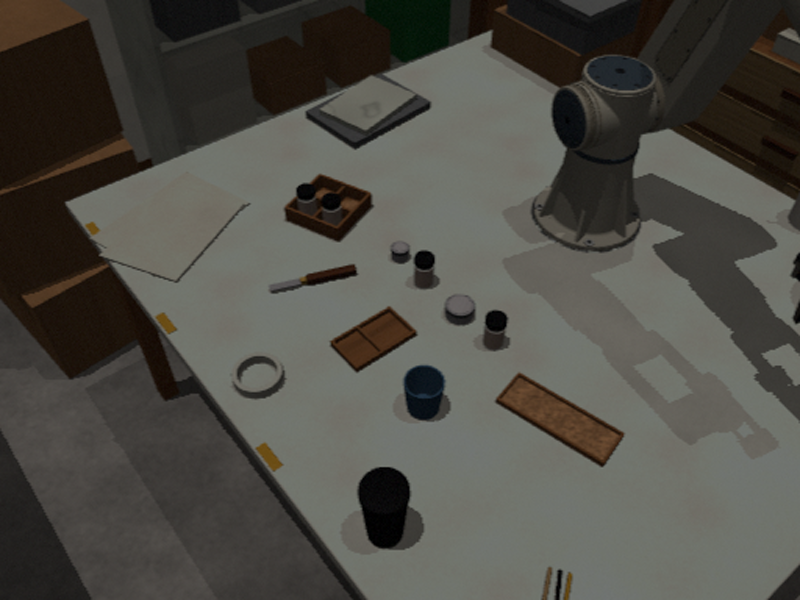

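The top view shows jars at about (278,374) and (421,372), the big tin at (346,370) and the small tin at (477,376). The knife runs from (489,310) to (525,206). The tin tray is at (381,260), the tool tray at (155,354) and the crate at (614,352), with its empty cells at the bottom.

Run:
```python
import cv2,pickle,numpy as np
im=pickle.load(open("top.pkl","rb"))["pixels"][:,:,::-1]
c=lambda x,y,w,h:cv2.convertScaleAbs(cv2.resize(im[y:y+h,x:x+w],(w*4,h*4),interpolation=cv2.INTER_CUBIC),alpha=1.5)
cv2.imwrite("pics/c1.png",c(160,125,200,130))
cv2.imwrite("pics/c2.png",np.hstack([c(50,185,100,85),c(345,185,100,85)]))
```

```text
(no output)
```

View pics/c1.png

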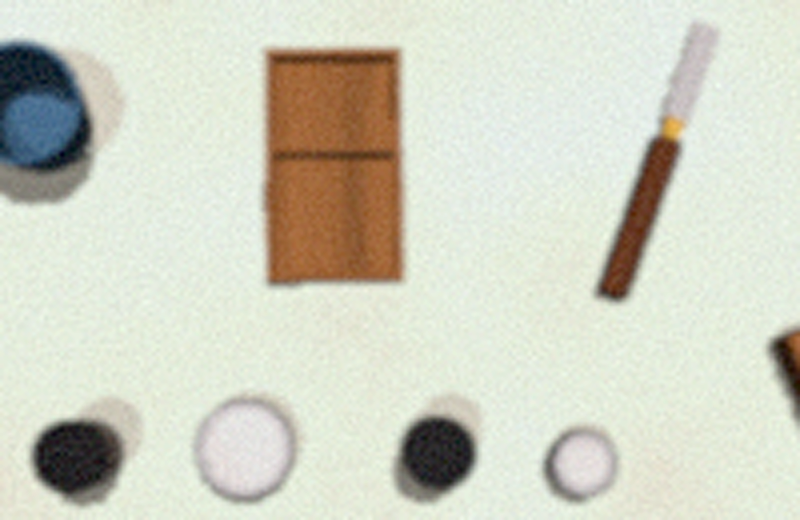

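View pics/c2.png

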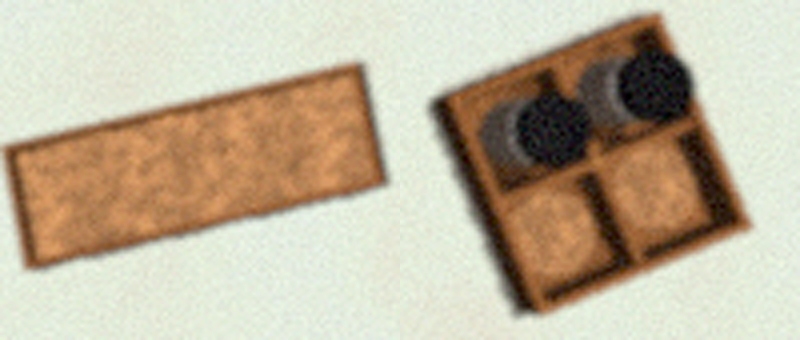

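The crops show:
- **Loose items:** jar lids at (70,457) and (438,453), big tin at (246,448), small tin at (584,462), and the knife from (613,293) to (706,24).
- **Tin tray:** corners (267,50), (400,50), (403,281), (269,283), with the divider at y≈155, so the small bay is on the far side.
- **Tool tray:** corners (8,147), (360,66), (386,184), (28,268).
- **Crate rim:** (452,98), (658,15), (750,226), (540,309), with the lower two cells empty.

```bash
cat > h.py <<'E'
import numpy as np,pickle
F=pickle.load(open("top.pkl","rb"))
def world(px,z,f=F):
    d=f["rotation"]@np.linalg.solve(f["mtx"],[px[0],px[1],1.])
    return (np.array(f["eye"])+d*(z-f["eye"][2])/d[2])[:2]
def crop(p,z,o,f=F): return world([(p[0]+.5)/4-.5+o[0],(p[1]+.5)/4-.5+o[1]],z,f)
def move(s,xyz,yaw=None):
    """shift in tool cm and turn deg; yaw = world direction (deg, mod 180) of closing axis"""
    R=np.array(s["tcp_rot"]); d=R.T@(np.array(xyz)-s["eef_pos"])*100
    t=0
    if yaw is not None:
        a=np.degrees(np.arctan2(R[1,1],R[0,1])); t=-((yaw-a+90)%180-90)
    return np.round(d,2),round(t,1)
E
python3 - <<'E'
from h import *
from station import get_state
A=(160,125)
for n,p,z in[("j1",(70,457),.076),("big",(246,448),.032),("j2",(438,453),.076),("small",(584,462),.032),("butt",(613,293),.02),("tip",(706,24),.012)]:print(n,crop(p,z,A).round(4))
tt=np.array([crop(p,.014,A) for p in[(267,50),(400,50),(403,281),(269,283)]])
to=np.array([crop(p,.012,(50,185)) for p in[(8,147),(360,66),(386,184),(28,268)]])
cr=np.array([crop((p[0]-400,p[1]),.04,(345,185)) for p in[(452,98),(658,15),(750,226),(540,309)]])
for n,q in(("tin",tt),("tool",to),("crate",cr)):
    e=np.roll(q,-1,0)-q
    print(n,q.mean(0).round(4),np.linalg.norm(e,axis=1).round(3),np.degrees(np.arctan2(e[:,1],e[:,0])).round(1));print(q.round(3).tolist())
m=cr.mean(0);u=cr[1]-cr[0];u/=np.linalg.norm(u);v=cr[3]-cr[0];v/=np.linalg.norm(v)
print("cells",(m-.035*u+.035*v).round(4),(m+.035*u+.035*v).round(4))
k0=crop((613,293),.02,A);k1=crop((706,24),.012,A);print("knife len",np.linalg.norm(k1-k0),np.degrees(np.arctan2(*(k1-k0)[::-1])), "com",(k0+(k1-k0)/np.linalg.norm(k1-k0)*.071).round(4))
E
```

```text
j1 [0.4438 0.1508]
big [0.4475 0.0514]
j2 [ 0.446  -0.0645]
small [ 0.4388 -0.1581]
butt [ 0.5451 -0.1799]
tip [ 0.7225 -0.245 ]
tin [ 0.6274 -0.0026] [0.086 0.15  0.085 0.151] [ -89.5 -179.3   91.     0.9]
[[0.702, 0.042], [0.703, -0.044], [0.553, -0.046], [0.551, 0.039]]
tool [0.4733 0.359 ] [0.222 0.076 0.225 0.077] [ -76.7 -166.1  103.3   12.1]
[[0.485, 0.476], [0.536, 0.259], [0.462, 0.241], [0.41, 0.46]]
crate [ 0.4765 -0.38  ] [0.142 0.142 0.143 0.14 ] [ -68.3 -158.1  110.8   21.6]
[[0.516, -0.288], [0.568, -0.42], [0.436, -0.473], [0.386, -0.339]]
cells [ 0.4311 -0.3604] [ 0.4569 -0.4255]
knife len 0.1889843725849722 -20.15407951366898 com [ 0.6117 -0.2044]
```

```bash
cat > m.py <<'E'
import sys
from h import *
from station import get_state
s=get_state();a=[float(x) for x in sys.argv[1:]]
print(s["time"],np.round(s["eef_pos"],4),s["finger_gap"])
print(move(s,a[:3],a[3] if len(a)>3 else None))
E
python3 m.py .4438 .1508 .12 66.5
```

```text
0.1 [0.1477 0.6068 0.1888] 0.9983570025178972
(array([-39.56, -37.29,   6.92]), np.float64(9.8))
```

The manual's scale: shifts go in shares of 1000 mm and turns go in shares of 180 degrees. Converting my numbers, -31 cm / 100 = -0.31, -30 cm / 100 = -0.3, 9.8 degrees / 180 = 0.0544.

Emit:
step_arm --pt "0 -0.03 -0.03 0.005 0.0111" --pt "0 -0.07 -0.065 0.01 0.0278" --pt "0 -0.11 -0.1 0.02 0.0444" --pt "0 -0.15 -0.14 0.03 0.0544" --pt "0 -0.19 -0.18 0.04 0.0544" --pt "0 -0.23 -0.22 0.05 0.0544" --pt "0 -0.27 -0.26 0.06 0.0544" --pt "0 -0.31 -0.3 0.069 0.0544"

```text
time: 0.9
eef_pos: [0.3557, 0.2781, 0.1273]
tcp_rot: [[-0.917, 0.398, 0.0], [0.398, 0.917, 0.0], [-0.0, 0.0, -1.0]]
wrist_force: [1.5, 0.3, 0.3]
finger_gap: 1.0
gripper_force: 0.0
```

```bash
python3 m.py .4438 .1508 .10 66.5
```

```text
0.9 [0.3557 0.2781 0.1273] 0.9996265896918409
(array([-13.15,  -8.17,   2.73]), np.float64(0.0))
```

Scaled: -9.7 cm / 100 = -0.097, -8 cm / 100 = -0.08.

Emit:
step_arm --pt "0 -0.04 -0.025 0 0" --pt "0 -0.08 -0.05 0 0" --pt "0 -0.097 -0.057 0 0" --pt "0 -0.097 -0.057 0 0" --pt "0 -0.097 -0.057 0 0"

```text
time: 1.4
eef_pos: [0.4212, 0.1889, 0.1275]
tcp_rot: [[-0.917, 0.4, -0.001], [0.4, 0.917, -0.0], [0.001, -0.0, -1.0]]
wrist_force: [-0.2, -0.4, -0.2]
finger_gap: 0.996
gripper_force: 0.0
```

```bash
python3 m.py .4438 .1508 .044 66.5;  python3 - <<'E'
from station import *
import cv2,pickle
f=grab_frame("wrist");pickle.dump(f,open("wrist.pkl","wb"))
cv2.imwrite("pics/w1.png",f["pixels"][:,:,::-1])
E
```

```text
1.4 [0.4212 0.1889 0.1275] 0.9958731964972322
(array([-3.6 , -2.59,  8.34]), np.float64(-0.1))
```

View pics/w1.png

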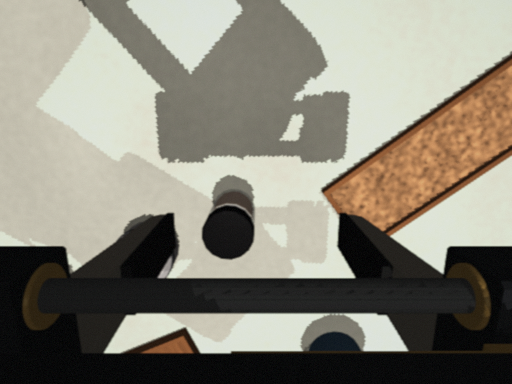

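The wrist view shows the jar lid centred near (228,232), between and slightly ahead of the fingers. I'll check it against the top-camera fix.

```bash
python3 -c "
from h import *
f=pickle.load(open('wrist.pkl','rb'));print(world((228.5,232),.076,f),f['eye'])"
```

```text
[0.4409511 0.1558641] [0.36150751 0.21534182 0.32183677]
```

Scaled: -3.6 cm / 100 = -0.036, -2.6 cm / 100 = -0.026.

Emit:
step_arm --pt "0 -0.02 -0.015 0 0" --pt "0 -0.036 -0.026 0 0" --pt "0 -0.036 -0.026 0 0" --pt "0 -0.036 -0.026 0 0"

```text
time: 1.85
eef_pos: [0.4435, 0.1517, 0.1276]
tcp_rot: [[-0.917, 0.398, -0.001], [0.398, 0.917, 0.0], [0.001, -0.0, -1.0]]
wrist_force: [0.7, 0.3, 0.3]
finger_gap: 0.999
gripper_force: 0.0
```

```bash
python3 m.py .4438 .1508 .044 66.5
```

```text
1.85 [0.4435 0.1517 0.1276] 0.9989620956112316
(array([-0.07, -0.07,  8.36]), np.float64(0.0))
```

Scaled: 8.3 cm / 100 = 0.083, 6 cm / 100 = 0.06.

Emit:
step_arm --pt "0 0 0 0.03 0" --pt "0 0 0 0.06 0" --pt "0 0 0 0.083 0" --pt "0 0 0 0.083 0" --pt "0.3 0 0 0.083 0" --pt "0.5 0 0 0.083 0" --pt "1 0 0 0.083 0" --pt "1 0 0 0.083 0" --newtons 20

```text
time: 2.65
eef_pos: [0.4448, 0.1512, 0.0456]
tcp_rot: [[-0.917, 0.398, 0.002], [0.398, 0.917, 0.001], [-0.001, 0.001, -1.0]]
wrist_force: [-0.6, -0.1, -0.1]
finger_gap: 0.677
gripper_force: 0.0
```

Emit:
step_arm --pt "1 0 0 0 0" --pt "1 0 0 0 0" --pt "1 0 0 0 0"

```text
time: 2.95
eef_pos: [0.4445, 0.1509, 0.0449]
tcp_rot: [[-0.917, 0.399, 0.001], [0.399, 0.917, 0.0], [-0.0, 0.001, -1.0]]
wrist_force: [-0.6, 0.9, 1.7]
finger_gap: 0.467
gripper_force: 20.0
```

Scaled: -15.5 cm / 100 = -0.155, -12 cm / 100 = -0.12.

Emit:
step_arm --pt "1 0 0 -0.02 0" --pt "1 0 0 -0.05 0" --pt "1 0 0 -0.08 0" --pt "1 -0.008 -0.018 -0.105 0" --pt "1 -0.023 -0.05 -0.115 0" --pt "1 -0.039 -0.085 -0.115 0" --pt "1 -0.055 -0.12 -0.115 0" --pt "1 -0.071 -0.155 -0.115 0"

```text
time: 3.75
eef_pos: [0.4471, -0.021, 0.1597]
tcp_rot: [[-0.917, 0.398, 0.0], [0.398, 0.917, -0.0], [-0.0, -0.0, -1.0]]
wrist_force: [1.6, -0.2, -1.8]
finger_gap: 0.469
gripper_force: 20.0
```

Scaled: -28 cm / 100 = -0.28, -1.6 cm / 100 = -0.016.

Emit:
step_arm --pt "1 -0.016 -0.035 0 0" --pt "1 -0.032 -0.07 0 0" --pt "1 -0.048 -0.105 0 0" --pt "1 -0.064 -0.14 0 0" --pt "1 -0.08 -0.175 0 0" --pt "1 -0.096 -0.21 0 0" --pt "1 -0.112 -0.245 0 0" --pt "1 -0.128 -0.28 0 0"

```text
time: 4.55
eef_pos: [0.4528, -0.3289, 0.1593]
tcp_rot: [[-0.917, 0.399, -0.001], [0.399, 0.917, 0.0], [0.001, 0.0, -1.0]]
wrist_force: [1.0, -0.3, -1.0]
finger_gap: 0.469
gripper_force: 20.0
```

```bash
python3 m.py .4569 -.4255 .16 66.5
```

```text
4.55 [ 0.4528 -0.3289  0.1593] 0.4687552639245033
(array([-4.23, -8.69, -0.07]), np.float64(0.0))
```

Scaled: -7.7 cm / 100 = -0.077, -7.2 cm / 100 = -0.072.

Emit:
step_arm --pt "1 -0.012 -0.03 0 0" --pt "1 -0.024 -0.055 0 0" --pt "1 -0.034 -0.072 0 0" --pt "1 -0.038 -0.077 0 0" --pt "1 -0.038 -0.077 0 0" --pt "1 -0.038 -0.077 0 0"

```text
time: 5.15
eef_pos: [0.4572, -0.4121, 0.1593]
tcp_rot: [[-0.917, 0.398, -0.001], [0.398, 0.917, 0.001], [0.001, 0.001, -1.0]]
wrist_force: [0.5, 0.1, -1.0]
finger_gap: 0.465
gripper_force: 20.0
```

```bash
python3 m.py .4569 -.4255 .051 66.5;  python3 - <<'E'
from station import *
import cv2,pickle,numpy as np
f=grab_frame("wrist");g=grab_frame("top");pickle.dump(g,open("top1.pkl","wb"))
c=cv2.resize(g["pixels"][180:275,340:450],(440,380),interpolation=cv2.INTER_CUBIC)
w=cv2.resize(f["pixels"],(356,267))
w=np.vstack([w,np.zeros((380-267,356,3),np.uint8)])
cv2.imwrite("pics/w2.png",np.hstack([c,w])[:,:,::-1])
E
```

```text
5.15 [ 0.4572 -0.4121  0.1593] 0.4653026620771299
(array([-0.51, -1.25, 10.83]), np.float64(0.0))
```

View pics/w2.png

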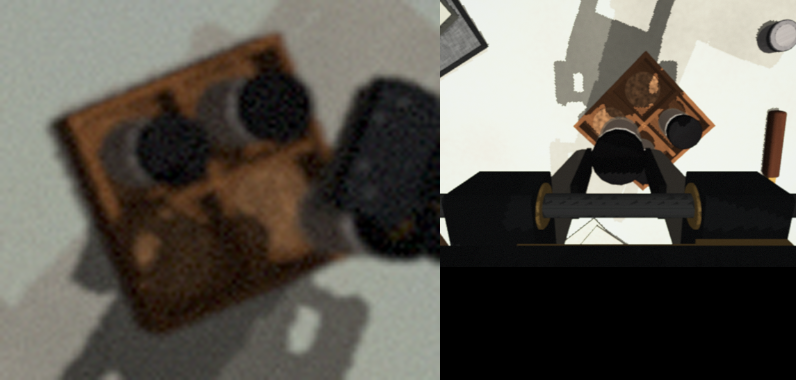

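The held jar hangs upright, slightly short of the right-hand empty cell. The crate and jar_c and jar_d are unmoved, so I'll finish the shift and lower.

Scaled: 9 cm / 100 = 0.09, 7 cm / 100 = 0.07.

Emit:
step_arm --pt "1 -0.005 -0.012 0 0" --pt "1 -0.005 -0.012 0 0" --pt "1 -0.005 -0.012 0.02 0" --pt "1 -0.005 -0.012 0.045 0" --pt "1 -0.005 -0.012 0.07 0" --pt "1 -0.005 -0.012 0.09 0" --pt "1 -0.005 -0.012 0.09 0" --pt "1 -0.005 -0.012 0.09 0"

```text
time: 6.05
eef_pos: [0.4574, -0.4263, 0.0699]
tcp_rot: [[-0.917, 0.399, -0.0], [0.399, 0.917, 0.0], [0.0, 0.0, -1.0]]
wrist_force: [0.1, -0.6, -0.1]
finger_gap: 0.465
gripper_force: 20.0
```

```bash
python3 m.py .4569 -.4255 .051 66.5
```

```text
6.05 [ 0.4574 -0.4263  0.0699] 0.46483330176263515
(array([0.08, 0.05, 1.89]), np.float64(0.0))
```

Scaled: 1.85 cm / 100 = 0.0185, 1.6 cm / 100 = 0.016.

Emit:
step_arm --pt "1 0 0 0.009 0" --pt "1 0 0 0.016 0" --pt "1 0 0 0.0185 0" --pt "1 0 0 0.0185 0" --pt "1 0 0 0.0185 0"

```text
time: 6.55
eef_pos: [0.4574, -0.4263, 0.0513]
tcp_rot: [[-0.917, 0.398, 0.0], [0.398, 0.917, -0.0], [-0.0, -0.0, -1.0]]
wrist_force: [-0.2, 0.3, -0.9]
finger_gap: 0.471
gripper_force: 20.0
```

Scaled: -10 cm / 100 = -0.1, -7 cm / 100 = -0.07.

Emit:
step_arm --pt "0.4 0 0 0 0" --pt "0.2 0 0 0 0" --pt "0 0 0 0 0" --pt "0 0 0 0 0" --pt "0 0 0 -0.03 0" --pt "0 0 0 -0.07 0" --pt "0 0 0 -0.1 0" --pt "0 0 0 -0.1 0"

```text
time: 7.35
eef_pos: [0.4595, -0.4283, 0.156]
tcp_rot: [[-0.917, 0.398, 0.005], [0.398, 0.917, -0.005], [-0.007, -0.003, -1.0]]
wrist_force: [-0.7, 0.6, -0.4]
finger_gap: 1.0
gripper_force: 0.0
```

```bash
python3 m.py .446 -.0645 .15 66.5
```

```text
7.35 [ 0.4595 -0.4283  0.156 ] 1.0004501019751497
(array([15.74, 32.83,  0.4 ]), np.float64(0.0))
```

Scaled: 30.5 cm / 100 = 0.305, 27 cm / 100 = 0.27.

Emit:
step_arm --pt "0 0.015 0.035 0 0" --pt "0 0.035 0.075 0 0" --pt "0 0.055 0.115 0 0" --pt "0 0.075 0.155 0 0" --pt "0 0.095 0.195 0 0" --pt "0 0.113 0.235 0 0" --pt "0 0.13 0.27 0 0" --pt "0 0.146 0.305 0.005 0"

```text
time: 8.15
eef_pos: [0.4446, -0.0867, 0.1461]
tcp_rot: [[-0.917, 0.398, 0.0], [0.398, 0.917, -0.0], [-0.0, 0.0, -1.0]]
wrist_force: [0.5, -0.1, -0.0]
finger_gap: 1.002
gripper_force: 0.0
```

Scaled: 2.3 cm / 100 = 0.023, 1.5 cm / 100 = 0.015.

Emit:
step_arm --pt "0 0.007 0.015 0 0" --pt "0 0.01 0.023 0 0" --pt "0 0.01 0.023 0 0" --pt "0 0.01 0.023 0 0"

```text
time: 8.55
eef_pos: [0.4451, -0.0638, 0.1461]
tcp_rot: [[-0.917, 0.398, -0.0], [0.398, 0.917, -0.0], [-0.0, -0.0, -1.0]]
wrist_force: [-0.8, -0.2, -0.7]
finger_gap: 0.998
gripper_force: 0.0
```

```bash
python3 m.py .446 -.0645 .045 66.5
```

```text
8.55 [ 0.4451 -0.0638  0.1461] 0.9980564726274674
(array([-0.11, -0.02, 10.11]), np.float64(0.0))
```

Scaled: 10.1 cm / 100 = 0.101, 9 cm / 100 = 0.09.

Emit:
step_arm --pt "0 -0.001 0 0.03 0" --pt "0 -0.001 0 0.06 0" --pt "0 -0.001 0 0.09 0" --pt "0 -0.001 0 0.101 0" --pt "0.3 -0.001 0 0.101 0" --pt "0.5 -0.001 0 0.101 0" --pt "1 -0.001 0 0.101 0" --pt "1 -0.001 0 0.101 0" --newtons 20

```text
time: 9.35
eef_pos: [0.4468, -0.0638, 0.0463]
tcp_rot: [[-0.917, 0.399, 0.002], [0.399, 0.917, -0.0], [-0.002, 0.001, -1.0]]
wrist_force: [0.4, -0.5, 0.2]
finger_gap: 0.679
gripper_force: 0.0
```

Emit:
step_arm --pt "1 0 0 0 0" --pt "1 0 0 0 0" --pt "1 0 0 0 0"

```text
time: 9.65
eef_pos: [0.4461, -0.0636, 0.0455]
tcp_rot: [[-0.917, 0.398, 0.001], [0.398, 0.917, -0.0], [-0.001, -0.0, -1.0]]
wrist_force: [-0.8, -1.0, 3.1]
finger_gap: 0.468
gripper_force: 20.0
```

```bash
python3 m.py .4311 -.3604 .155 66.5
```

```text
9.65 [ 0.4461 -0.0636  0.0455] 0.46782542511380865
(array([-10.45, -27.82, -10.94]), np.float64(0.0))
```

Scaled: -15.3 cm / 100 = -0.153, -3.1 cm / 100 = -0.031.

Emit:
step_arm --pt "1 0 0 -0.02 0" --pt "1 0 0 -0.05 0" --pt "1 0 0 -0.08 0" --pt "1 -0.005 -0.015 -0.105 0" --pt "1 -0.018 -0.048 -0.11 0" --pt "1 -0.031 -0.083 -0.11 0" --pt "1 -0.044 -0.118 -0.11 0" --pt "1 -0.057 -0.153 -0.11 0"

```text
time: 10.45
eef_pos: [0.4367, -0.2279, 0.1552]
tcp_rot: [[-0.917, 0.398, -0.0], [0.398, 0.917, 0.0], [0.0, 0.0, -1.0]]
wrist_force: [0.6, -0.5, -1.5]
finger_gap: 0.471
gripper_force: 20.0
```

Scaled: -12.5 cm / 100 = -0.125, -11.9 cm / 100 = -0.119.

Emit:
step_arm --pt "1 -0.013 -0.035 0 0" --pt "1 -0.026 -0.07 0 0" --pt "1 -0.038 -0.1 0 0" --pt "1 -0.045 -0.119 0 0" --pt "1 -0.0475 -0.125 0 0" --pt "1 -0.0475 -0.125 0 0" --pt "1 -0.0475 -0.125 0 0" --pt "1 -0.0475 -0.125 0 0"

```text
time: 11.25
eef_pos: [0.431, -0.3589, 0.1552]
tcp_rot: [[-0.918, 0.397, -0.0], [0.397, 0.918, 0.001], [0.0, 0.0, -1.0]]
wrist_force: [0.1, -0.1, -1.3]
finger_gap: 0.465
gripper_force: 20.0
```

```bash
python3 m.py .4311 -.3604 .052 66.5
python3 - <<'E'
from station import *
import cv2
cv2.imwrite("pics/w3.png",grab_frame("wrist")["pixels"][:,:,::-1])
E
```

```text
11.25 [ 0.431  -0.3589  0.1552] 0.4648207802446299
(array([-0.07, -0.14, 10.32]), np.float64(0.1))
```

View pics/w3.png

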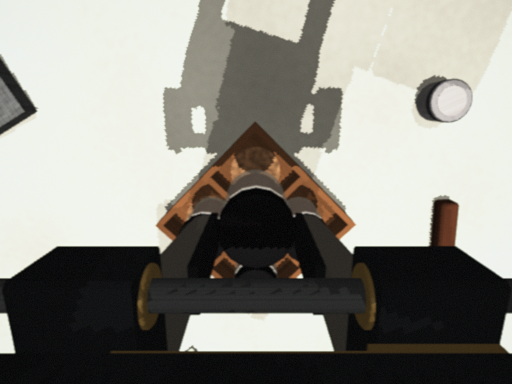

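The crate is centred under the held jar with the diagonal aligned, and the neighbouring jars clear the fingers. Lowering.

Scaled: 10.3 cm / 100 = 0.103, 9.9 cm / 100 = 0.099.

Emit:
step_arm --pt "1 0 -0.001 0.025 0" --pt "1 0 -0.001 0.05 0" --pt "1 0 -0.001 0.075 0" --pt "1 0 -0.001 0.09 0" --pt "1 0 -0.001 0.099 0" --pt "1 0 -0.001 0.103 0" --pt "1 0 -0.001 0.103 0" --pt "1 0 -0.001 0.103 0"

```text
time: 12.1
eef_pos: [0.4311, -0.3614, 0.053]
tcp_rot: [[-0.917, 0.398, 0.001], [0.398, 0.917, -0.001], [-0.001, -0.0, -1.0]]
wrist_force: [0.4, -0.8, -1.5]
finger_gap: 0.464
gripper_force: 20.0
```

Scaled: -10 cm / 100 = -0.1, -7 cm / 100 = -0.07.

Emit:
step_arm --pt "0.4 0 0 0 0" --pt "0.2 0 0 0 0" --pt "0 0 0 0 0" --pt "0 0 0 0 0" --pt "0 0 0 -0.03 0" --pt "0 0 0 -0.07 0" --pt "0 0 0 -0.1 0" --pt "0 0 0 -0.1 0"

```text
time: 12.9
eef_pos: [0.4328, -0.363, 0.1566]
tcp_rot: [[-0.917, 0.398, 0.006], [0.398, 0.917, -0.005], [-0.007, -0.002, -1.0]]
wrist_force: [0.3, 0.1, -0.2]
finger_gap: 1.0
gripper_force: 0.0
```

```bash
python3 m.py .4388 -.1581 .1 66.5
```

```text
12.9 [ 0.4328 -0.363   0.1566] 1.0000637338021943
(array([ 7.65, 19.05,  5.56]), np.float64(0.0))
```

Scaled: 18.8 cm / 100 = 0.188, 18.5 cm / 100 = 0.185.

Emit:
step_arm --pt "0 0.014 0.035 0 0" --pt "0 0.03 0.075 0 0" --pt "0 0.046 0.115 0.01 0" --pt "0 0.062 0.155 0.03 0" --pt "0 0.075 0.185 0.05 0" --pt "0 0.076 0.188 0.055 0" --pt "0 0.076 0.188 0.055 0" --pt "0 0.076 0.188 0.055 0"

```text
time: 13.7
eef_pos: [0.4362, -0.1592, 0.0974]
tcp_rot: [[-0.917, 0.398, 0.0], [0.398, 0.917, -0.0], [-0.001, -0.0, -1.0]]
wrist_force: [0.5, -0.1, 0.5]
finger_gap: 1.004
gripper_force: 0.0
```

```bash
python3 m.py .4388 -.1581 .014 66.5
python3 - <<'E'
from station import *
import cv2,pickle
f=grab_frame("wrist");pickle.dump(f,open("wrist.pkl","wb"))
cv2.imwrite("pics/w4.png",f["pixels"][:,:,::-1])
E
```

```text
13.7 [ 0.4362 -0.1592  0.0974] 1.0038462800975587
(array([-0.19,  0.2 ,  8.34]), np.float64(0.0))
```

View pics/w4.png

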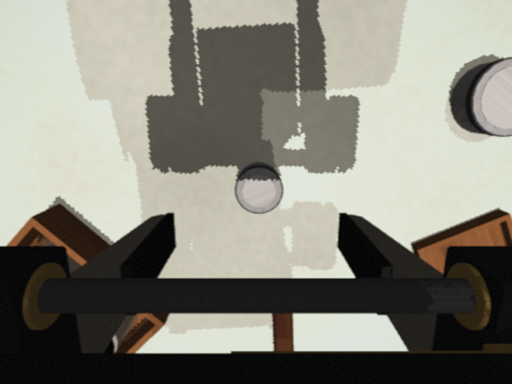

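The small tin at (259,190) is centred between the fingers. Descending to grip it.

Scaled: 8.3 cm / 100 = 0.083, 8.2 cm / 100 = 0.082.

Emit:
step_arm --pt "0 -0.002 0.002 0.03 0" --pt "0 -0.002 0.002 0.06 0" --pt "0 -0.002 0.002 0.082 0" --pt "0 -0.002 0.002 0.083 0" --pt "0.4 -0.002 0.002 0.083 0" --pt "0.5 -0.002 0.002 0.083 0" --pt "1 -0.002 0.002 0.083 0" --pt "1 -0.002 0.002 0.083 0" --newtons 25

```text
time: 14.55
eef_pos: [0.4391, -0.1577, 0.0151]
tcp_rot: [[-0.917, 0.398, 0.002], [0.398, 0.917, -0.001], [-0.002, 0.0, -1.0]]
wrist_force: [0.8, 0.6, 0.2]
finger_gap: 0.675
gripper_force: 0.0
```

Scaled: -8 cm / 100 = -0.08, -5 cm / 100 = -0.05.

Emit:
step_arm --pt "1 0 0 0 0" --pt "1 0 0 0 0" --pt "1 0 0 0 0" --pt "1 0 0 -0.02 0" --pt "1 0 0 -0.05 0" --pt "1 0 0 -0.08 0" --pt "1 0 0 -0.08 0"

```text
time: 15.25
eef_pos: [0.4408, -0.1582, 0.0974]
tcp_rot: [[-0.917, 0.398, 0.005], [0.398, 0.917, -0.002], [-0.006, 0.0, -1.0]]
wrist_force: [-0.5, 0.2, -1.0]
finger_gap: 0.066
gripper_force: 0.0
```

```bash
python3 m.py .669 -.002 .1 66.5
```

```text
15.25 [ 0.4408 -0.1582  0.0974] 0.06642845217214308
(array([-14.71,  23.42,  -0.17]), np.float64(0.0))
```

The fingers closed on nothing, so I need a look.

Run:
```python
from station import *
import cv2,pickle
f=grab_frame("wrist");pickle.dump(f,open("wrist.pkl","wb"))
cv2.imwrite("pics/w5.png",f["pixels"][:,:,::-1])
s=get_state();print(s["finger_gap"],s["eef_pos"])
```

```text
0.02029309090729047 [ 0.43975829 -0.1578467   0.09572689]
```

View pics/w5.png

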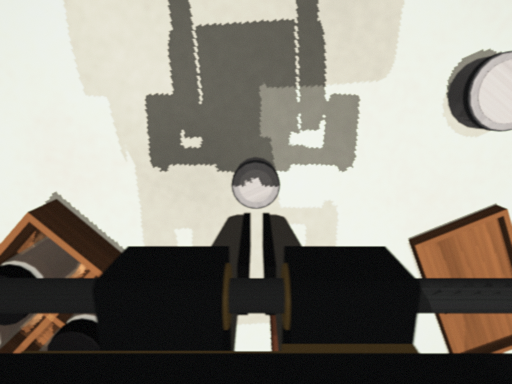

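The small tin still lies upright at about (256,186), ahead of the closed fingers. I'll measure it with this camera.

```bash
python3 -c "
from h import *
f=pickle.load(open('wrist.pkl','rb'));print(world((256,187),.032,f))
for z in(0.08,.1): print(world((256,187),z,f))
R=np.array(f['rotation']);print(f['eye'],R)
# project expected tcp ground points
def proj(p):
    q=f['mtx']@(R.T@(np.array(p)-f['eye']));return q[:2]/q[2]
print(proj([.4398,-.1578,.032]),proj([.4388,-.1581,.032]),proj([.4398,-.1578,.0957]))
"
```

```text
[ 0.43837781 -0.1570835 ]
[ 0.42754934 -0.15234893]
[ 0.42303748 -0.15037619]
[ 0.3798681  -0.13150109  0.29135942] [[ 3.98669679e-01  8.90171141e-01  2.20585192e-01]
 [ 9.17094589e-01 -3.86953703e-01 -9.59392886e-02]
 [-4.61292014e-05  2.40545571e-01 -9.70637845e-01]]
[255.89216817 188.85092786] [255.08357104 187.92317093] [255.81059781 213.15515867]
```

The tin is right where measured, so the fault was lifting before the grip had built up. I'll re-grip lower and harder, and check before lifting.

Scaled: 8.4 cm / 100 = 0.084, 6 cm / 100 = 0.06.

Emit:
step_arm --pt "0 0 0 0 0" --pt "0 0 0 0 0" --pt "0 0 0 0 0" --pt "0 0 0 0 0" --pt "0 0 0 0.03 0" --pt "0 0 0 0.06 0" --pt "0 0 0 0.084 0" --pt "0 0 0 0.084 0"

```text
time: 16.1
eef_pos: [0.4359, -0.1565, 0.0075]
tcp_rot: [[-0.917, 0.398, -0.005], [0.398, 0.917, 0.002], [0.006, -0.0, -1.0]]
wrist_force: [0.7, 0.2, 0.3]
finger_gap: 0.697
gripper_force: 0.0
```

Emit:
step_arm --pt "0 0 0 0 0" --pt "0.4 0 0 0 0" --pt "0.5 0 0 0 0" --pt "1 0 0 0 0" --pt "1 0 0 0 0" --pt "1 0 0 0 0" --pt "1 0 0 0 0" --pt "1 0 0 0 0" --newtons 30

```text
time: 16.9
eef_pos: [0.4384, -0.1574, 0.0102]
tcp_rot: [[-0.917, 0.398, -0.0], [0.398, 0.917, 0.0], [0.0, -0.0, -1.0]]
wrist_force: [-0.1, 0.3, -0.3]
finger_gap: 0.22
gripper_force: 0.0
```

Run:
```python
from station import *
import cv2,pickle,numpy as np
f=grab_frame("wrist");g=grab_frame("scene");pickle.dump((f,g),open("ws.pkl","wb"))
c=cv2.resize(g["pixels"][120:220,220:320],(384,384),interpolation=cv2.INTER_CUBIC)
w=cv2.resize(f["pixels"][:, 100:400],(400,512))[:384]
w=f["pixels"][:,60:460]
cv2.imwrite("pics/w6.png",cv2.convertScaleAbs(np.hstack([c,w])[:,:,::-1],alpha=1.3))
s=get_state();print(s["finger_gap"],s["eef_pos"])
```

```text
0.1280245281378076 [ 0.43833454 -0.15737285  0.01014223]
```

View pics/w6.png

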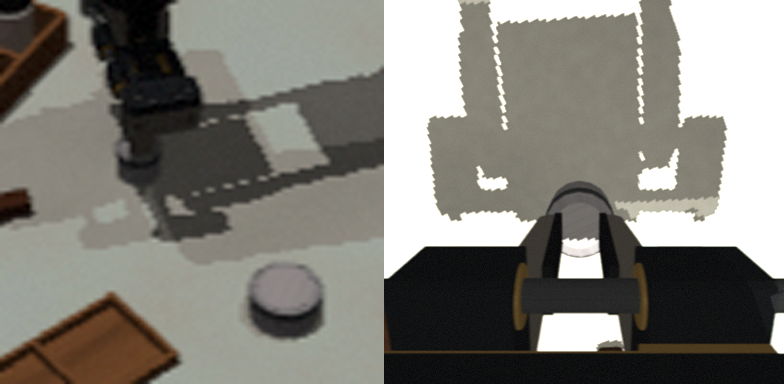

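```bash
python3 -c "
from h import *
f,g=pickle.load(open('ws.pkl','rb'))
print(f['eye'],g['eye'])
print('wrist lid',world((257,222),.032,f),'scene lid',world((220+138/3.84,120+155/3.84),.032,g))
def proj(p,f):
    q=f['mtx']@(f['rotation'].T@(np.array(p)-f['eye']));return (q[:2]/q[2]).round(1)
for c in([.4388,-.1581],[.4384,-.1574]):
  print(proj([*c,.032],f),proj([*c,.01],f),proj([*c,0],f),proj([*c,.032],g))
t=pickle.load(open('top.pkl','rb'));
sc=pickle.load(open('scene.pkl','rb'))
print('old scene: small tin lid',world((400*.64,245.5*.64),.032,sc),'big',world((460*.64,302*.64),.032,sc),'j2',world((424.5*.64,260*.64),.076,sc),'j1',world((496*.64,319*.64),.076,sc))
"
```

```text
[ 0.37852168 -0.13104772  0.20454822] [1.19662817 0.80087492 1.17205001]
wrist lid [ 0.4354421  -0.15534523] scene lid [ 0.4455762  -0.14783838]
[254.9 228.9] [255.1 216.5] [255.1 211.7] [255.6 157.9]
[255.8 227.9] [255.8 215.5] [255.8 210.7] [255.9 158. ]
old scene: small tin lid [ 0.4353468  -0.16048905] big [0.44324451 0.0490401 ] j2 [ 0.45182953 -0.05729299] j1 [0.44696706 0.15493473]
```

Run:
```python
from station import *
import cv2,pickle,numpy as np
g0=pickle.load(open("ws.pkl","rb"))[1]
f=grab_frame("wrist");g=grab_frame("scene")
z=lambda im,x,y,w,h:cv2.resize(im[y:y+h,x:x+w],(400,300),interpolation=cv2.INTER_CUBIC)
s0=pickle.load(open("scene.pkl","rb"))
im=np.vstack([np.hstack([z(s0["pixels"],226,131,60,45),z(g0["pixels"],226,131,60,45)]),np.hstack([z(g["pixels"],226,131,60,45),z(f["pixels"],176,160,160,120)])])
cv2.imwrite("pics/w7.png",cv2.convertScaleAbs(im[:,:,::-1],alpha=1.6))
s=get_state();print(s["finger_gap"],s["eef_pos"],s["gripper_force"],s["wrist_force"],f["mtx"][0,0])
```

```text
0.0436575897714419 [ 0.43832268 -0.15737203  0.01012137] 0.0 [ 0.34411965  0.38001405 -0.55716131] 320.6973055911345
```

View pics/w7.png

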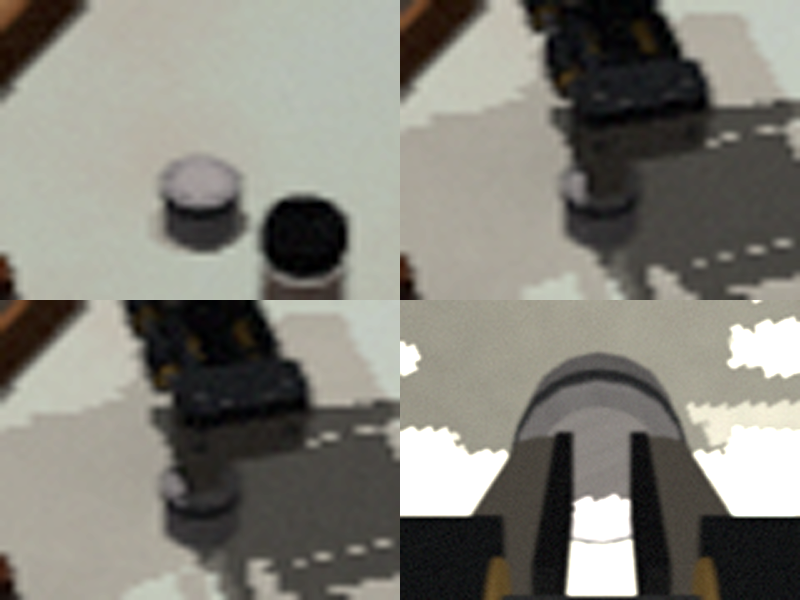

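The fingers overlap the tin with no contact force at all: it looks as though they pass through it at this height. I'll reopen, go as low as the desk allows and try again.

Scaled: 0.8 cm / 100 = 0.008, 0.4 cm / 100 = 0.004.

Emit:
step_arm --pt "0 0 0 0 0" --pt "0 0 0 0 0" --pt "0 0 0 0 0" --pt "0 0 0 0 0" --pt "0 0 0 0 0" --pt "0 0 0 0 0" --pt "0 0 0 0.004 0" --pt "0 0 0 0.008 0"

```text
time: 17.9
eef_pos: [0.4385, -0.1574, 0.0019]
tcp_rot: [[-0.917, 0.398, 0.0], [0.398, 0.917, -0.0], [-0.0, 0.0, -1.0]]
wrist_force: [-0.7, 0.9, 0.9]
finger_gap: 0.721
gripper_force: 0.0
```

Emit:
step_arm --pt "0.5 0 0 0 0" --pt "0.6 0 0 0 0" --pt "0.6 0 0 0 0" --pt "0.6 0 0 0 0" --pt "0.6 0 0 0 0" --pt "0.6 0 0 0 0" --pt "0.6 0 0 0 0"

```text
time: 18.6
eef_pos: [0.4384, -0.1574, 0.0022]
tcp_rot: [[-0.917, 0.398, 0.0], [0.398, 0.917, -0.0], [-0.0, -0.0, -1.0]]
wrist_force: [0.1, 0.7, -0.4]
finger_gap: 0.417
gripper_force: 30.0
```

That grips: 30 N at the 40 mm width. I'll lift gently and check the hold.

Emit:
step_arm --pt "1 0 0 0 0" --pt "1 0 0 0 0" --pt "1 0 0 -0.01 0" --pt "1 0 0 -0.02 0" --pt "1 0 0 -0.04 0" --pt "1 0 0 -0.06 0" --pt "1 0 0 -0.08 0" --pt "1 0 0 -0.08 0"

```text
time: 19.4
eef_pos: [0.4403, -0.1581, 0.0851]
tcp_rot: [[-0.917, 0.398, 0.005], [0.398, 0.917, -0.002], [-0.005, 0.0, -1.0]]
wrist_force: [-0.1, -0.7, -0.8]
finger_gap: 0.416
gripper_force: 30.0
```

```bash
python3 m.py .669 -.002 .085 66.5
```

```text
19.4 [ 0.4403 -0.1581  0.0851] 0.41573032394954335
(array([-14.76,  23.43,   0.09]), np.float64(0.0))
```

Scaled: 21.8 cm / 100 = 0.218, 19.3 cm / 100 = 0.193.

Emit:
step_arm --pt "1 -0.01 0.015 0 0" --pt "1 -0.028 0.043 0 0" --pt "1 -0.047 0.073 0 0" --pt "1 -0.066 0.103 0 0" --pt "1 -0.085 0.133 0 0" --pt "1 -0.104 0.163 0 0" --pt "1 -0.122 0.193 0 0" --pt "1 -0.137 0.218 0 0"

```text
time: 20.2
eef_pos: [0.6519, -0.0107, 0.0813]
tcp_rot: [[-0.917, 0.398, -0.0], [0.398, 0.917, 0.0], [0.0, -0.0, -1.0]]
wrist_force: [0.4, -0.2, -1.4]
finger_gap: 0.418
gripper_force: 30.0
```

Scaled: 1.6 cm / 100 = 0.016, 1.3 cm / 100 = 0.013.

Emit:
step_arm --pt "1 -0.008 0.013 0 0" --pt "1 -0.01 0.016 0 0" --pt "1 -0.01 0.016 0 0" --pt "1 -0.01 0.016 0 0"

```text
time: 20.6
eef_pos: [0.6652, -0.0022, 0.0819]
tcp_rot: [[-0.917, 0.399, -0.001], [0.399, 0.917, -0.0], [0.001, -0.001, -1.0]]
wrist_force: [-0.4, -0.0, -2.0]
finger_gap: 0.416
gripper_force: 30.0
```

```bash
python3 m.py .669 -.002 .018 66.5
python3 - <<'E'
from station import *
import cv2,pickle,numpy as np
f=grab_frame("wrist");g=grab_frame("scene")
z=lambda im,x,y,w,h:cv2.resize(im[y:y+h,x:x+w],(400,300),interpolation=cv2.INTER_CUBIC)
im=np.hstack([z(g["pixels"],200,160,100,75),z(f["pixels"],96,100,320,240)])
cv2.imwrite("pics/w8.png",cv2.convertScaleAbs(im[:,:,::-1],alpha=1.5))
E
```

```text
20.6 [ 0.6652 -0.0022  0.0819] 0.41648754730923965
(array([-0.35,  0.17,  6.39]), np.float64(-0.0))
```

View pics/w8.png

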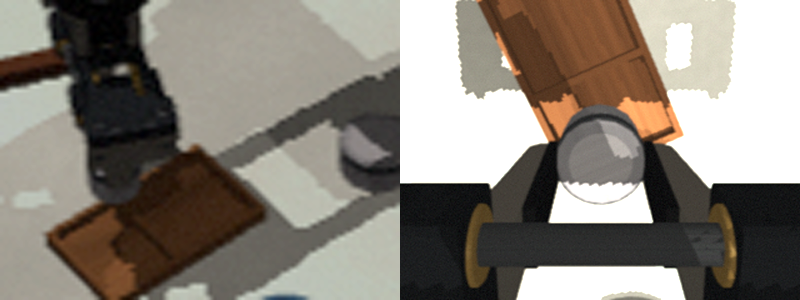

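The tin is held lid up over the far, small bay. I'll lower it to just above the rim height and release.

Scaled: 6.5 cm / 100 = 0.065, 6.3 cm / 100 = 0.063.

Emit:
step_arm --pt "1 -0.003 0.001 0.02 0" --pt "1 -0.003 0.001 0.04 0" --pt "1 -0.003 0.001 0.055 0" --pt "1 -0.003 0.001 0.063 0" --pt "1 -0.003 0.001 0.065 0" --pt "1 -0.003 0.001 0.065 0" --pt "1 -0.003 0.001 0.065 0"

```text
time: 21.4
eef_pos: [0.6702, -0.0016, 0.018]
tcp_rot: [[-0.917, 0.398, 0.001], [0.398, 0.917, -0.0], [-0.001, 0.0, -1.0]]
wrist_force: [-0.1, 1.0, -1.8]
finger_gap: 0.413
gripper_force: 30.0
```

Scaled: -8 cm / 100 = -0.08, -3 cm / 100 = -0.03.

Emit:
step_arm --pt "0.55 0 0 0 0" --pt "0.4 0 0 0 0" --pt "0.2 0 0 0 0" --pt "0 0 0 0 0" --pt "0 0 0 0 0" --pt "0 0 0 -0.03 0" --pt "0 0 0 -0.08 0" --pt "0 0 0 -0.08 0"

```text
time: 22.2
eef_pos: [0.674, -0.0016, 0.1037]
tcp_rot: [[-0.917, 0.398, 0.01], [0.398, 0.917, -0.0], [-0.009, 0.004, -1.0]]
wrist_force: [0.8, 0.6, 1.0]
finger_gap: 0.998
gripper_force: 0.0
```

```bash
python3 m.py .4475 .0514 .1 66.5
```

```text
22.2 [ 0.674  -0.0016  0.1037] 0.997878333202378
(array([22.89, -4.16,  0.15]), np.float64(0.0))
```

Scaled: 22.9 cm / 100 = 0.229, 22 cm / 100 = 0.22.

Emit:
step_arm --pt "0 0.03 -0.006 0 0" --pt "0 0.07 -0.013 0 0" --pt "0 0.11 -0.02 0 0" --pt "0 0.15 -0.028 0 0" --pt "0 0.19 -0.035 0 0" --pt "0 0.22 -0.041 0 0" --pt "0 0.229 -0.042 0 0" --pt "0 0.229 -0.042 0 0"

```text
time: 23.0
eef_pos: [0.4426, 0.0514, 0.0975]
tcp_rot: [[-0.917, 0.398, 0.001], [0.398, 0.917, 0.0], [-0.001, 0.0, -1.0]]
wrist_force: [0.5, -0.2, 0.2]
finger_gap: 0.999
gripper_force: 0.0
```

Emit:
step_arm --pt "0 0 0 0 0" --pt "0 0 0 0 0"

```text
time: 23.2
eef_pos: [0.4446, 0.051, 0.0974]
tcp_rot: [[-0.917, 0.399, 0.001], [0.399, 0.917, 0.0], [-0.001, 0.001, -1.0]]
wrist_force: [-0.5, 0.1, -0.6]
finger_gap: 1.002
gripper_force: 0.0
```

```bash
python3 m.py .4475 .0514 .003 66.5
```

```text
23.2 [0.4446 0.051  0.0974] 1.002387514378073
(array([-0.24,  0.15,  9.44]), np.float64(0.0))
```

Scaled: 9.4 cm / 100 = 0.094, 9.3 cm / 100 = 0.093.

Emit:
step_arm --pt "0 -0.002 0.001 0.03 0" --pt "0 -0.002 0.001 0.06 0" --pt "0 -0.002 0.001 0.085 0" --pt "0 -0.002 0.001 0.093 0" --pt "0 -0.002 0.001 0.094 0" --pt "0.2 -0.002 0.001 0.094 0" --pt "0.3 -0.002 0.001 0.094 0" --pt "0.42 -0.002 0.001 0.094 0" --newtons 35

```text
time: 24.0
eef_pos: [0.446, 0.0513, 0.0041]
tcp_rot: [[-0.917, 0.399, 0.002], [0.399, 0.917, 0.0], [-0.002, 0.001, -1.0]]
wrist_force: [-0.0, 0.7, -0.4]
finger_gap: 0.765
gripper_force: 0.0
```

Emit:
step_arm --pt "0.42 0 0 0 0" --pt "0.42 0 0 0 0" --pt "0.42 0 0 0 0" --pt "0.42 0 0 0 0"

```text
time: 24.4
eef_pos: [0.4459, 0.0515, 0.0039]
tcp_rot: [[-0.917, 0.399, 0.002], [0.399, 0.917, 0.0], [-0.001, 0.001, -1.0]]
wrist_force: [-0.8, 1.7, 6.5]
finger_gap: 0.629
gripper_force: 35.0
```

Scaled: -8 cm / 100 = -0.08, -6 cm / 100 = -0.06.

Emit:
step_arm --pt "1 0 0 0 0" --pt "1 0 0 -0.01 0" --pt "1 0 0 -0.02 0" --pt "1 0 0 -0.04 0" --pt "1 0 0 -0.06 0" --pt "1 0 0 -0.08 0" --pt "1 0 0 -0.08 0" --pt "1 0 0 -0.08 0"

```text
time: 25.2
eef_pos: [0.4452, 0.0512, 0.0835]
tcp_rot: [[-0.917, 0.398, 0.001], [0.398, 0.917, 0.0], [-0.001, 0.001, -1.0]]
wrist_force: [0.6, -0.2, -1.9]
finger_gap: 0.629
gripper_force: 35.0
```

```bash
python3 m.py .596 -.003 .085 66.5
```

```text
25.2 [0.4452 0.0512 0.0835] 0.6285593177490848
(array([-15.99,   1.04,  -0.14]), np.float64(0.0))
```

Scaled: -15.9 cm / 100 = -0.159, -15.7 cm / 100 = -0.157.

Emit:
step_arm --pt "1 -0.02 0.002 0 0" --pt "1 -0.05 0.004 0 0" --pt "1 -0.08 0.006 0 0" --pt "1 -0.11 0.008 0 0" --pt "1 -0.14 0.009 0 0" --pt "1 -0.157 0.01 0 0" --pt "1 -0.159 0.01 0 0" --pt "1 -0.159 0.01 0 0"

```text
time: 26.0
eef_pos: [0.5936, -0.003, 0.0817]
tcp_rot: [[-0.917, 0.399, -0.003], [0.399, 0.917, 0.0], [0.003, -0.001, -1.0]]
wrist_force: [0.0, -0.1, -2.3]
finger_gap: 0.633
gripper_force: 35.0
```

Emit:
step_arm --pt "1 0 0 0 0" --pt "1 0 0 0 0"

```text
time: 26.2
eef_pos: [0.5937, -0.0026, 0.0829]
tcp_rot: [[-0.917, 0.398, -0.001], [0.398, 0.917, 0.0], [0.001, -0.0, -1.0]]
wrist_force: [0.3, 0.7, -1.8]
finger_gap: 0.627
gripper_force: 35.0
```

```bash
python3 m.py .596 -.003 .018 66.5
```

```text
26.2 [ 0.5937 -0.0026  0.0829] 0.6274772668187935
(array([-0.24,  0.06,  6.49]), np.float64(0.0))
```

Scaled: 6.5 cm / 100 = 0.065, 6.3 cm / 100 = 0.063.

Emit:
step_arm --pt "1 -0.002 0 0.02 0" --pt "1 -0.002 0 0.04 0" --pt "1 -0.002 0 0.055 0" --pt "1 -0.002 0 0.063 0" --pt "1 -0.002 0 0.065 0" --pt "1 -0.002 0 0.065 0" --pt "1 -0.002 0 0.065 0"

```text
time: 26.9
eef_pos: [0.5973, -0.0037, 0.0189]
tcp_rot: [[-0.917, 0.398, 0.001], [0.398, 0.917, 0.0], [-0.001, 0.0, -1.0]]
wrist_force: [-0.2, -1.5, -1.6]
finger_gap: 0.628
gripper_force: 35.0
```

Scaled: -8 cm / 100 = -0.08, -3 cm / 100 = -0.03.

Emit:
step_arm --pt "0.3 0 0 0 0" --pt "0.2 0 0 0 0" --pt "0 0 0 0 0" --pt "0 0 0 0 0" --pt "0 0 0 0 0" --pt "0 0 0 -0.03 0" --pt "0 0 0 -0.08 0" --pt "0 0 0 -0.08 0"

```text
time: 27.7
eef_pos: [0.6009, -0.0038, 0.104]
tcp_rot: [[-0.917, 0.398, 0.009], [0.398, 0.917, -0.0], [-0.008, 0.004, -1.0]]
wrist_force: [0.6, 0.7, 0.4]
finger_gap: 1.0
gripper_force: 0.0
```

```bash
python3 m.py .6117 -.2044 .1 69.8
```

```text
27.7 [ 0.6009 -0.0038  0.104 ] 1.0002414619738202
(array([ -8.98, -17.97,   0.42]), np.float64(-3.3))
```

Scaled: -18 cm / 100 = -0.18, -16 cm / 100 = -0.16, -3.3 degrees / 180 = -0.0183.

Emit:
step_arm --pt "0 -0.02 -0.04 0 -0.0183" --pt "0 -0.04 -0.08 0 -0.0183" --pt "0 -0.06 -0.12 0 -0.0183" --pt "0 -0.08 -0.16 0 -0.0183" --pt "0 -0.09 -0.18 0 -0.0183" --pt "0 -0.09 -0.18 0 -0.0183" --pt "0 -0.09 -0.18 0 -0.0183" --pt "0 -0.09 -0.18 0 -0.0183"

```text
time: 28.5
eef_pos: [0.6073, -0.2035, 0.0979]
tcp_rot: [[-0.939, 0.344, -0.001], [0.344, 0.939, 0.001], [0.001, 0.0, -1.0]]
wrist_force: [-0.3, 0.0, 0.1]
finger_gap: 1.002
gripper_force: 0.0
```

```bash
python3 m.py .6117 -.2044 .004 69.8
python3 - <<'E'
from station import *
import cv2,pickle,numpy as np
f=grab_frame("wrist");g=grab_frame("top");pickle.dump((f,g),open("ws.pkl","wb"))
z=lambda im,x,y,w,h:cv2.resize(im[y:y+h,x:x+w],(400,300),interpolation=cv2.INTER_CUBIC)
im=np.hstack([z(g["pixels"],200,125,100,75),z(f["pixels"],96,100,320,240)])
cv2.imwrite("pics/w9.png",cv2.convertScaleAbs(im[:,:,::-1],alpha=1.3))
E
```

```text
28.5 [ 0.6073 -0.2035  0.0979] 1.0021533796023159
(array([-0.45,  0.07,  9.39]), np.float64(0.1))
```

View pics/w9.png

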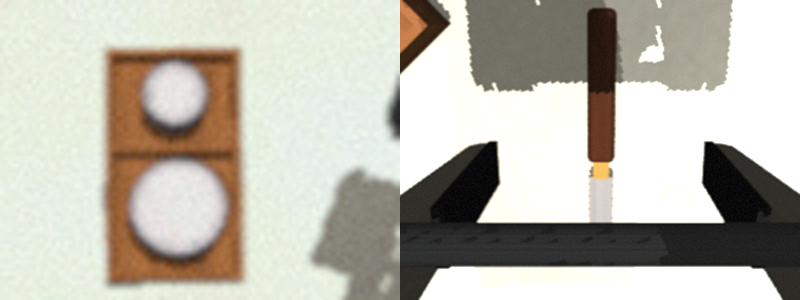

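Both tins sit lid up in their bays, and the knife is aligned and centred between the fingers. I'll grip it.

Scaled: 9.4 cm / 100 = 0.094, 9.3 cm / 100 = 0.093.

Emit:
step_arm --pt "0 -0.003 0.001 0.03 0" --pt "0 -0.003 0.001 0.06 0" --pt "0 -0.003 0.001 0.085 0" --pt "0.3 -0.003 0.001 0.093 0" --pt "0.5 -0.003 0.001 0.094 0" --pt "0.7 -0.003 0.001 0.094 0" --pt "1 -0.003 0.001 0.094 0" --pt "1 -0.003 0.001 0.094 0" --newtons 35

```text
time: 29.4
eef_pos: [0.6116, -0.205, 0.0055]
tcp_rot: [[-0.939, 0.345, 0.002], [0.345, 0.939, -0.001], [-0.002, 0.0, -1.0]]
wrist_force: [0.0, -0.5, -0.7]
finger_gap: 0.584
gripper_force: 0.0
```

Emit:
step_arm --pt "1 0 0 0 0" --pt "1 0 0 0 0" --pt "1 0 0 0 0" --pt "1 0 0 0 0" --pt "1 0 0 0 0" --pt "1 0 0 0 0"

```text
time: 30.0
eef_pos: [0.6106, -0.2048, 0.0041]
tcp_rot: [[-0.939, 0.345, -0.0], [0.345, 0.939, 0.0], [0.0, 0.0, -1.0]]
wrist_force: [-0.6, 0.5, 0.5]
finger_gap: 0.061
gripper_force: 0.0
```

The fingers closed above the 20 mm handle without contact. Every grip so far fits one explanation: the real fingertips end about 22–28 mm above the reported TCP. The small tin failed at TCP z 0.010 but held at 0.002, and the fingertips in the wrist view end above the lid. I'll open and go down stepwise below the nominal zero, watching the force.

Scaled: 0.4 cm / 100 = 0.004.

Emit:
step_arm --pt "0.3 0 0 0 0" --pt "0.3 0 0 0 0" --pt "0.3 0 0 0 0" --pt "0.3 0 0 0 0" --pt "0.3 0 0 0 0" --pt "0.3 0 0 0 0" --pt "0.3 0 0 0.004 0" --pt "0.3 0 0 0.004 0"

```text
time: 30.8
eef_pos: [0.6103, -0.2047, -0.0004]
tcp_rot: [[-0.939, 0.345, -0.001], [0.345, 0.939, 0.0], [0.001, -0.0, -1.0]]
wrist_force: [-0.0, -0.1, 0.2]
finger_gap: 0.699
gripper_force: 0.0
```

Scaled: 0.5 cm / 100 = 0.005, 0.3 cm / 100 = 0.003.

Emit:
step_arm --pt "0.3 0 0 0.003 0" --pt "0.3 0 0 0.005 0" --pt "0.3 0 0 0.005 0"

```text
time: 31.1
eef_pos: [0.6104, -0.2047, -0.0053]
tcp_rot: [[-0.939, 0.345, -0.001], [0.345, 0.939, 0.0], [0.001, -0.0, -1.0]]
wrist_force: [0.2, 0.3, -0.1]
finger_gap: 0.695
gripper_force: 0.0
```

Scaled: 0.5 cm / 100 = 0.005, 0.3 cm / 100 = 0.003.

Emit:
step_arm --pt "0.3 0 0 0.003 0" --pt "0.3 0 0 0.005 0" --pt "0.3 0 0 0.005 0"

```text
time: 31.4
eef_pos: [0.6104, -0.2047, -0.0102]
tcp_rot: [[-0.939, 0.345, -0.001], [0.345, 0.939, 0.0], [0.001, -0.0, -1.0]]
wrist_force: [-0.0, -0.8, -0.5]
finger_gap: 0.7
gripper_force: 0.0
```

There is no contact below nominal zero, so the offset is confirmed. Half a centimetre more, then close.

Scaled: 0.5 cm / 100 = 0.005, 0.3 cm / 100 = 0.003.

Emit:
step_arm --pt "0.3 0 0 0.003 0" --pt "0.3 0 0 0.005 0" --pt "0.5 0 0 0.005 0" --pt "0.85 0 0 0.005 0" --pt "0.85 0 0 0.005 0" --pt "0.85 0 0 0.005 0" --pt "0.85 0 0 0.005 0" --pt "0.85 0 0 0.005 0"

```text
time: 32.2
eef_pos: [0.6107, -0.2048, -0.0147]
tcp_rot: [[-0.939, 0.345, 0.0], [0.345, 0.939, -0.0], [-0.0, 0.0, -1.0]]
wrist_force: [0.3, -0.0, 0.3]
finger_gap: 0.209
gripper_force: 35.0
```

Emit:
step_arm --pt "0.85 0 0 0 0" --pt "1 0 0 0 0" --pt "1 0 0 0 0"

```text
time: 32.5
eef_pos: [0.6107, -0.2048, -0.0147]
tcp_rot: [[-0.939, 0.345, 0.0], [0.345, 0.939, -0.0], [-0.0, 0.0, -1.0]]
wrist_force: [0.1, -0.9, 0.2]
finger_gap: 0.212
gripper_force: 35.0
```

Scaled: -11 cm / 100 = -0.11, -9 cm / 100 = -0.09, 19 degrees / 180 = 0.1056.

Emit:
step_arm --pt "1 0 0 -0.01 0" --pt "1 0 0 -0.03 0" --pt "1 0 0 -0.06 0" --pt "1 0 0 -0.09 0" --pt "1 0 0 -0.11 0" --pt "1 0 0 -0.11 0.0278" --pt "1 0 0 -0.11 0.0667" --pt "1 0 0 -0.11 0.1056"

```text
time: 33.3
eef_pos: [0.6108, -0.2048, 0.0962]
tcp_rot: [[-0.772, 0.636, 0.001], [0.636, 0.772, -0.0], [-0.001, 0.0, -1.0]]
wrist_force: [0.5, 0.3, -0.9]
finger_gap: 0.21
gripper_force: 35.0
```

```bash
python3 m.py .4678 .3824 .095 13.3
```

```text
33.3 [ 0.6108 -0.2048  0.0962] 0.20958227046082878
(array([48.36, 36.25,  0.09]), np.float64(37.2))
```

Scaled: 22 cm / 100 = 0.22, 19 cm / 100 = 0.19, 37.2 degrees / 180 = 0.2067.

Emit:
step_arm --pt "1 0.015 0.011 0 0.0333" --pt "1 0.04 0.03 0 0.0722" --pt "1 0.07 0.052 0 0.1111" --pt "1 0.1 0.075 0 0.15" --pt "1 0.13 0.097 0 0.1833" --pt "1 0.16 0.12 0 0.2067" --pt "1 0.19 0.142 0 0.2067" --pt "1 0.22 0.165 0 0.2067"

```text
time: 34.1
eef_pos: [0.5439, 0.0634, 0.0959]
tcp_rot: [[-0.235, 0.972, 0.001], [0.972, 0.235, 0.0], [-0.0, 0.001, -1.0]]
wrist_force: [0.1, 0.1, -0.3]
finger_gap: 0.214
gripper_force: 35.0
```

```bash
python3 m.py .4678 .3824 .095 13.3
```

```text
34.1 [0.5439 0.0634 0.0959] 0.21427676087368502
(array([32.8 ,  0.1 ,  0.09]), np.float64(0.3))
```

Scaled: 31 cm / 100 = 0.31, 28 cm / 100 = 0.28, 0.3 degrees / 180 = 0.0017.

Emit:
step_arm --pt "1 0.04 0 0 0.0017" --pt "1 0.08 0 0 0.0017" --pt "1 0.12 0 0 0.0017" --pt "1 0.16 0 0 0.0017" --pt "1 0.2 0 0 0.0017" --pt "1 0.24 0 0 0.0017" --pt "1 0.28 0 0 0.0017" --pt "1 0.31 0 0 0.0017"

```text
time: 34.9
eef_pos: [0.4707, 0.3657, 0.096]
tcp_rot: [[-0.231, 0.973, 0.001], [0.973, 0.231, 0.001], [0.001, 0.001, -1.0]]
wrist_force: [0.6, -0.3, -1.4]
finger_gap: 0.211
gripper_force: 35.0
```

Emit:
step_arm --pt "1 0 0 0 0" --pt "1 0 0 0 0" --pt "1 0 0 0 0"

```text
time: 35.2
eef_pos: [0.4715, 0.3624, 0.0953]
tcp_rot: [[-0.23, 0.973, -0.0], [0.973, 0.23, -0.0], [-0.0, -0.0, -1.0]]
wrist_force: [-0.3, -0.3, -0.6]
finger_gap: 0.214
gripper_force: 35.0
```

```bash
python3 m.py .4678 .3824 -.009 13.3
```

```text
35.2 [0.4715 0.3624 0.0953] 0.21414877365812068
(array([ 2.04,  0.11, 10.43]), np.float64(-0.0))
```

Scaled: 8 cm / 100 = 0.08, 6 cm / 100 = 0.06.

Emit:
step_arm --pt "1 0.01 0.001 0 0" --pt "1 0.02 0.001 0 0" --pt "1 0.02 0.001 0 0" --pt "1 0.02 0.001 0 0" --pt "1 0.02 0.001 0.03 0" --pt "1 0.02 0.001 0.06 0" --pt "1 0.02 0.001 0.08 0" --pt "1 0.02 0.001 0.08 0"

```text
time: 36.0
eef_pos: [0.466, 0.3813, 0.0125]
tcp_rot: [[-0.23, 0.973, -0.004], [0.973, 0.23, -0.003], [-0.002, -0.005, -1.0]]
wrist_force: [1.2, -0.1, -0.3]
finger_gap: 0.211
gripper_force: 35.0
```

```bash
python3 m.py .4678 .3824 -.008 13.3
```

```text
36.0 [0.466  0.3813 0.0125] 0.21134244210591588
(array([0.07, 0.21, 2.04]), np.float64(0.0))
```

Scaled: 2.3 cm / 100 = 0.023, 2.2 cm / 100 = 0.022.

Emit:
step_arm --pt "1 0 0.001 0.008 0" --pt "1 0 0.001 0.016 0" --pt "1 0 0.001 0.022 0" --pt "1 0 0.001 0.023 0" --pt "1 0 0.001 0.023 0"

```text
time: 36.5
eef_pos: [0.4688, 0.3833, -0.0078]
tcp_rot: [[-0.23, 0.973, 0.0], [0.973, 0.23, 0.0], [0.0, 0.0, -1.0]]
wrist_force: [0.0, -0.1, -0.7]
finger_gap: 0.216
gripper_force: 35.0
```

Scaled: -14 cm / 100 = -0.14, -11 cm / 100 = -0.11.

Emit:
step_arm --pt "0.7 0 0 0 0" --pt "0.7 0 0 0 0" --pt "0.7 0 0 0 0" --pt "0.7 0 0 -0.03 0" --pt "0.7 0 0 -0.07 0" --pt "0.7 0 0 -0.11 0" --pt "0.7 0 0 -0.14 0" --pt "0.7 0 0 -0.14 0"

```text
time: 37.3
eef_pos: [0.4712, 0.3853, 0.1371]
tcp_rot: [[-0.23, 0.973, 0.006], [0.973, 0.23, 0.005], [0.004, 0.007, -1.0]]
wrist_force: [0.6, 0.7, 0.4]
finger_gap: 0.303
gripper_force: 0.0
```

Scaled: 23 cm / 100 = 0.23, -20 cm / 100 = -0.2.

Emit:
step_arm --pt "0.7 0.04 -0.02 -0.02 0" --pt "0.7 0.08 -0.05 -0.03 0" --pt "0.7 0.12 -0.09 -0.03 0" --pt "0.7 0.16 -0.13 -0.03 0" --pt "0.7 0.2 -0.17 -0.03 0" --pt "0.7 0.23 -0.2 -0.03 0" --pt "0.7 0.23 -0.2 -0.03 0" --pt "0.7 0.23 -0.2 -0.03 0"

```text
time: 38.1
eef_pos: [0.2194, 0.5615, 0.1614]
tcp_rot: [[-0.233, 0.972, -0.0], [0.972, 0.233, -0.001], [-0.001, -0.001, -1.0]]
wrist_force: [-0.3, -0.9, 0.3]
finger_gap: 0.302
gripper_force: 0.0
```

Run:
```python
from station import *
import cv2,pickle,numpy as np
g=grab_frame("top")["pixels"];s=grab_frame("scene")["pixels"]
z=lambda im,x,y,w,h:cv2.resize(im[y:y+h,x:x+w],(400,300),interpolation=cv2.INTER_CUBIC)
im=np.vstack([np.hstack([z(g,40,170,128,96),z(g,335,175,128,96)]),np.hstack([z(g,200,125,100,75),z(s,170,95,100,75)])])
cv2.imwrite("pics/w10.png",cv2.convertScaleAbs(im[:,:,::-1],alpha=1.4))
print(get_state()["eef_pos"])
```

```text
[0.22175492 0.56030638 0.16162425]
```

View pics/w10.png

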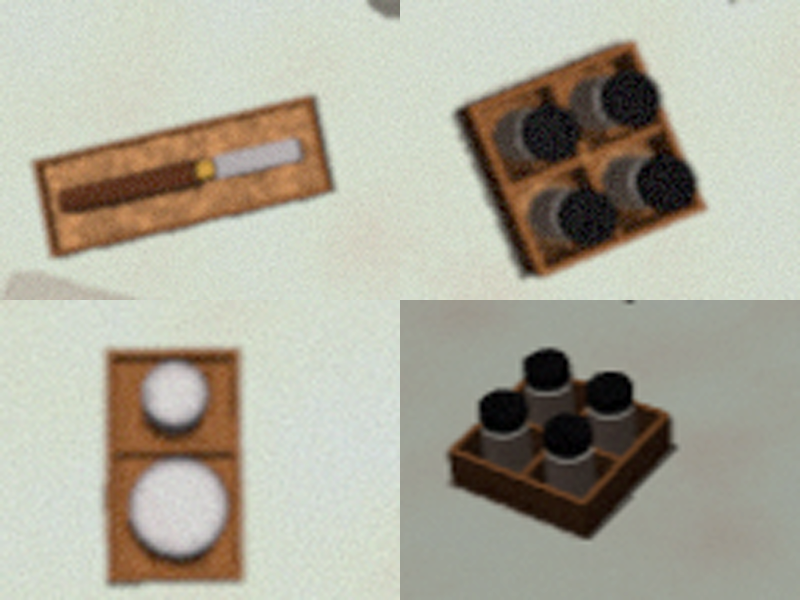

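The final view shows all four jars upright, one per cell, both tins in their bays, and the knife lying along the long tray. The arm is clear of everything, so I'll hand in.

```bash
python3 -c "
from station import *
print(close_job())"
```

```text
the job is handed in; nothing more can be done
None
```

The job is handed in; the final camera view showed all four jars upright one to a cell, both tins lid up in their bays and the knife flat along the long tray, but no verdict came back.

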